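# Offer up a flap to its hinge on a computer case and hold it there

## Task

Pick up by its black grip the aluminium flap that has a single hinge knuckle in the middle of its edge, and lower it, level, into the gap between the two knuckles on the computer case's front rail, the flap sticking out in front of the case, until you feel the knuckle seat in the saddle there and the three knuckle holes line up. Finish while still holding the flap by its grip, level and lightly pressed down into the saddle, so that someone else can push the pin through: do not let go. Leave the two-knuckle flap, the pin and the screwdriver where they lie.

Things in the scene. Friction and masses are not known exactly. Their poses are not given: they have to be found in the camera images.
- flap: Flap to hang: 6 mm aluminium plate 97 x 100 mm, ONE steel hinge knuckle in the middle of its +x edge, turned-down lip on its -x edge; 0.2-0.4 kg. It lies level left or right of the case, +x within 40 deg of straight away from the robot. Origin on the bench right under the middle of the grip; y parallel to the hinge axis, z up; plate top at z 18 mm, lip's outer face at x -55 mm.
- flap_knuckle (a point): Centre of the flap's knuckle hole: 55 mm along +x from the flap's origin, 9 mm up. Knuckle: tube, 18 mm outside diameter, 26 mm long, 10 mm hole along y, bevelled ends. Axes as flap.
- flap_grip (a point): Middle of the flap's black grip, 40 mm above the flap's origin: an upright rib 12 mm thick (x), 60 mm long (y), from 18 to 52 mm above the origin, to be pinched across its 12 mm from above. The flap's mass centre is within 10 mm of it in x and y. Axes as flap.
- case: Low open computer case fixed to the bench: black walls, wooden rim, 220 mm wide (y), 235 mm deep (x). Origin under the hinge at the foot of the front wall; x points into the case, away from the robot (within 15 deg), y along the front rail. Screw feet set its height: origin 0-15 mm above the bench. Rim top 87 mm, fixed knuckles' top 109 mm above the origin; nothing on it is higher.
- case_hinge (a point): Middle of the gap between the two fixed knuckles on the front rail, on their hole axis, 100 mm above the case's origin; axes as case. Fixed knuckles: tubes along y, 18 mm diameter, 24 mm long, 10 mm holes, bevelled ends, 32 mm apart. A rigid 45 deg V saddle in the gap, 12 mm either way in x, stops a knuckle lowered from above just where the holes line up. The flap extends to -x.
- spare: Look-alike flap of the same size and grip but with TWO knuckles (each 20 mm long, 70 mm apart) on its +x edge: it does not fit, leave it. Origin and axes as flap. It lies on the other side of the case from the flap.
- pin: Bystander: plain steel hinge pin, 7 mm in diameter and 85 mm long, lying in a small grey tray to the right of the case.
- driver: Bystander: screwdriver with a black handle, lying on the bench to the left of the case.
There are look-alikes about, which are no part of the job. What is shaped like the flap but blue, turquoise or yellow is not meant.

How it is judged:
By the outcome, as a careful person would: the job done as asked, in the order asked, and still so for the second after the job is handed in, while the arm keeps its last pose, push and grip.
It also fails if it takes over 38 s, if anything falls off the work surface, if the arm or the gripper's body presses on something with over 40 N, if the wrist force passes 120 N, or if a joint passes its speed limit or range.

## Robot

A 6-joint arm with a two-finger parallel gripper is mounted at the origin on the work surface. World frame = base frame: x ahead of the robot, y to its left, z up, the work surface at z = 0. Lengths are in m, angles in degrees, forces in N, time in s.
With the tool pointing down it reaches from about 0.3 to 0.75 m from the base axis. Payload 8.5 kg.
Tool frame: the origin (TCP) lies at the very end of the fingers, on their centre line; the grasp point (between the pads) lies 19 mm behind it; z points along the fingers, y is the direction in which the jaws open and shut (so a half turn about z gives the same grasp; the last joint's range is limited). The gripper opens to 85 mm and grips with 20 to 120 N. Pads are 22 mm wide; open, the fingers measure 114 mm over their backs; the gripper's body (76 mm by 85 mm) begins 54 mm behind the grasp point. The pads swing forward as they close: fully open they stand 13 mm farther back than shut.
Start: joints at [-12.336, 21.807, 74.336, -0, 83.858, -12.336], TCP at [0.55, 0, 0.208] pointing down, gripper open.
Joint ranges: [-178.18, 178.18], [-50.72, 133.34], [12.68, 142.11], [-81.47, 261.47], [9.98, 163.14], [-165.26, 165.26]. Speed limits (degrees/s): [136.94, 136.94, 180, 180, 180, 180].

## Interface

Orientations are given as a 3x3 rotation matrix whose columns are the frame's x, y, z axes.
In Python, from rig import status, vision, env gives the robot as it stands.
- The arm moves only by the tool send_rows, never from a script. Its argument "targets" is a list of rows, each a list of 7 numbers: the shift along the tool's x, y, z in units of 50 mm (1.0 is 50 mm), then the turn, a rotation vector about the tool's x, y, z in units of 8 degrees (1.0 is 8 degrees), then the finger opening in mm, from 0 to 85.4. A call has 1 to 5 rows; each row is the pose to reach, as a shift and turn from the pose commanded when the call began, along the tool's axes at that moment; what a row does not reach only later rows make up. A row lasts 1/8 s, in which the tool goes at most 62.5 mm and 10.7 degrees, less where a joint would pass 70% of its speed; a pose out of reach is approached as far as the arm can. A call with a gripper value outside its range is refused whole. The fingers move at their own pace and stop on an object; "grip_force" is the grip in N (left out, the last holds). Time passes only in rows, so rows that repeat a pose let the fingers close. It gives the time, the measured TCP pose, the force and the opening at its end, in the units of the state.
- status.observe(): the state, without advancing time (a new reading comes with each control period).
- vision.get_image(name): name is "scene" or "side" or "wrist"; returns (picture, depth): 384x512x3 uint8, red, green, blue; 384x512 float32, m along the optical axis (not along the pixel's ray), 0 where there is no reading.
- vision.camera_model(name): a dict with "camera_matrix" (3x3 intrinsics, pixels), "view" (4x4, takes a point from world to camera coordinates); the wrist camera has in their place "T_tool_cam" (4x4, takes a point from camera to tool coordinates, whose origin is the TCP and whose axes are the flange's). Camera axes: x right, y down, z forward; pixel columns grow to the right and rows downward; lengths in m; the calibration is good to about 2 mm. A picture is of the moment at which its call begins: read the wrist's pose just before it. camera_model takes no time and is no camera call.
- env.close_job(): hands the job in, once; it reports no verdict.
Trained networks look in the newest picture that a camera, given by its name, has taken for a name from the list of things; names that differ only in an ending like _2 or _b are one class to them, and where a whole thing is asked for, a point or a joint stands for the part that bears it (a point fixed in the world has none). Each returns a list of dicts, best first, with "p" (0 to 1); they miss things now and then, are a little off and sometimes report something else, mostly with a low value. They report only what shows in the picture. A call takes as long as a camera call. They do not tell look-alikes from the thing itself.
- vision.masks_of(camera, label): "pixels" (384x512 bool, what is visible of it) and "extent" ([left, top, right, bottom] in pixels, round what is visible of it).
The state is a dict: "time_s": time; "q": joint angles; "qvel": joint speeds; "joint_efforts": joint torques, N m; "position": TCP position; "tool_rot": TCP orientation; "ft_force": force on the tool from outside, world axes, zero at the start; "wrist_torque": the same for the moment, N m; "grip_width": finger opening in m.
Only numpy, scipy, OpenCV 4.12 (cv2) and the standard library are available. Lean on these libraries where they do the work, as an engineer would, in place of code of your own. Each camera call takes 0.05 s, during which the arm holds its last target.

## Working session

There is one attempt and no reset: what is moved stays moved. The work goes in short steps, Python scripts to look and compute and a tool call to move; the robot and the scene stay as the last step left them, time stands still between calls to the robot, and variables do not carry over. Pictures are saved under pics/ and viewed, and the job is handed in when it is done.

Besides the shell and the picture viewer there is one more tool, called after "Request:" as a command line: name --pt "numbers of a row" for each row, then --argument value for the rest. send_rows: Moves the arm, as the interface text tells. Its arguments: {"type":"object","properties":{"targets":{"type":"array","items":{"type":"array","items":{"type":"number"}}},"grip_force":{"type":"number"}},"required":["targets"]}

```bash
ls; mkdir -p pics; cat > h.py <<'E'
import numpy as np, cv2
from rig import status, vision, env
def grab(n,f):
    s=status.observe(); im,d=vision.get_image(n); np.savez('pics/'+f+'.npz',im=im,d=d,pos=s['position'],R=s['tool_rot']); cv2.imwrite('pics/'+f+'.png',im[:,:,::-1]); return im,d,s
def world(n,d,s=None):
    c=vision.camera_model(n); K=np.array(c['camera_matrix']) if 'camera_matrix' in c else None
    v,u=np.mgrid[0:d.shape[0],0:d.shape[1]]
    P=np.stack([(u-K[0,2])*d/K[0,0],(v-K[1,2])*d/K[1,1],d],-1)
    if 'view' in c: T=np.linalg.inv(np.array(c['view']))
    else:
        A=np.eye(4);A[:3,:3]=np.array(s['tool_rot']);A[:3,3]=s['position'];T=A@np.array(c['T_tool_cam'])
    return P@T[:3,:3].T+T[:3,3]
E
python3 - <<'E'
from h import *
for n in ['scene','side']:
    im,d,s=grab(n,n+'0')
    print(n,{k:np.round(v,3).tolist() for k,v in vision.camera_model(n).items()})
    for l in ['flap','spare','case']:
        for r in vision.masks_of(n,l): print(n,l,r['p'],r['extent'])
print(vision.camera_model('wrist'))
s=status.observe();print(s)
E
```

```text
pics
scene {'camera_matrix': [[444.297, 0.0, 258.189], [0.0, 444.297, 202.204], [0.0, 0.0, 1.0]], 'view': [[0.315, 0.949, 0.002, -0.12], [0.803, -0.265, -0.534, -0.366], [-0.507, 0.17, -0.845, 1.658], [0.0, 0.0, 0.0, 1.0]]}
scene flap 0.96 [202.7, 175.1, 245.1, 210.4]
scene flap 0.94 [95.0, 221.5, 140.9, 265.0]
scene flap 0.91 [149.4, 207.8, 194.0, 243.9]
scene flap 0.71 [201.9, 285.2, 249.6, 328.7]
scene flap 0.69 [128.8, 158.8, 166.1, 198.1]
scene spare 0.89 [339.9, 166.0, 373.0, 197.1]
scene case 0.84 [246.2, 222.3, 351.5, 328.0]
scene case 0.37 [152.0, 208.5, 191.8, 243.6]
side {'camera_matrix': [[403.889, 0.0, 262.183], [0.0, 403.889, 191.005], [0.0, 0.0, 1.0]], 'view': [[0.99, -0.141, -0.01, -0.511], [-0.096, -0.622, -0.777, 0.092], [0.103, 0.77, -0.63, 1.475], [0.0, 0.0, 0.0, 1.0]]}
side flap 0.89 [206.6, 216.0, 241.7, 244.7]
side flap 0.84 [322.0, 223.3, 356.3, 251.4]
side flap 0.77 [233.3, 245.6, 275.4, 278.0]
side flap 0.7 [244.6, 285.9, 292.0, 329.1]
side flap 0.58 [173.2, 264.5, 212.5, 294.6]
side spare 0.78 [226.3, 145.2, 258.0, 165.6]
side case 0.74 [284.6, 155.9, 360.0
[... 679 characters left out ...]
       8.38589146e+01, -1.23342623e+01]), 'qvel': array([-0.02380904, -0.01741622, -0.00614169, -0.00379113,  0.14514926,
        0.04029434]), 'joint_efforts': array([-1.23643287e-03, -4.47916889e+01, -2.31235260e+01, -1.95514112e-04,
        1.29933611e-03,  1.45164883e-06]), 'position': array([5.49925992e-01, 1.48081299e-05, 2.07643002e-01]), 'tool_rot': array([[ 2.68700743e-05,  9.99999977e-01, -2.14871506e-04],
       [ 9.99999998e-01, -2.68592476e-05,  5.03896852e-05],
       [ 5.03839127e-05, -2.14872860e-04, -9.99999976e-01]]), 'ft_force': array([-1.03933759, -0.47093822, -0.24036691]), 'wrist_torque': array([ 0.00629597, -0.0067666 ,  0.03433491]), 'grip_width': 0.08515922640454178}
```

```bash
python3 - <<'E'
import cv2
a=cv2.imread('pics/scene0.png')[130:360,60:400]
cv2.imwrite('pics/scene0z.png',cv2.resize(a,(800,541),interpolation=cv2.INTER_CUBIC))
a=cv2.imread('pics/side0.png')[120:350,140:400]
cv2.imwrite('pics/side0z.png',cv2.resize(a,(678,600),interpolation=cv2.INTER_CUBIC))
E
```

```text
(no output)
```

View pics/scene0z.png

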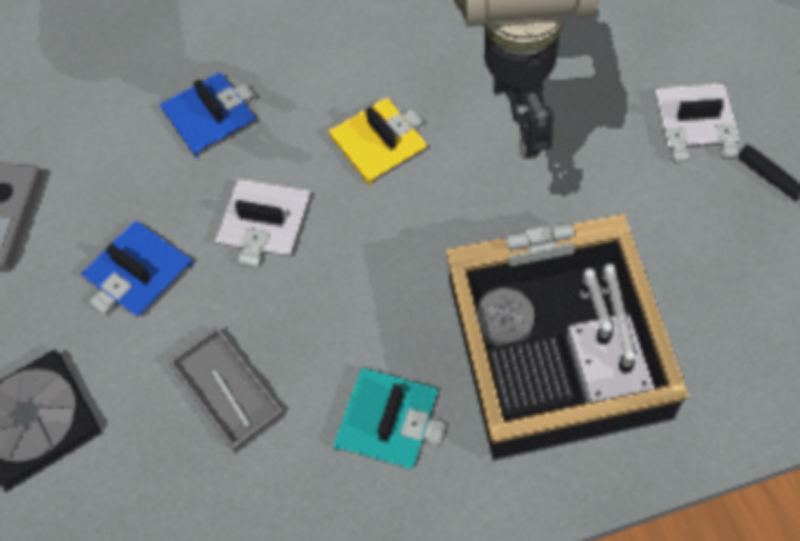

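View pics/side0z.png

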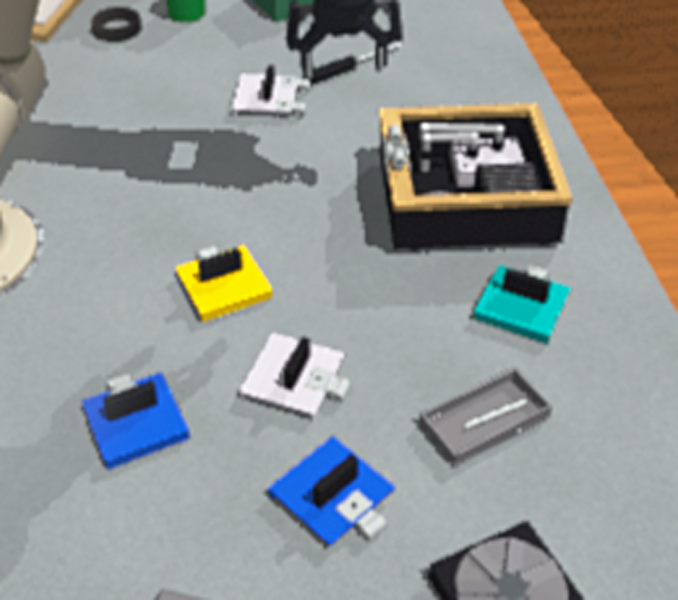

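The flap-shaped things in the scene picture are:
- Blue at about (148,178) and (117,243), yellow at (220,190) and turquoise at (225,307). These are decoys because of their colour.
- Silver at (356,180), which has two knuckles, so it is the spare.
- Silver at (171,222), which has one knuckle in the middle of its edge, so it is the flap.

I'll confirm with a crop and measure.

```bash
cat >m.py <<'E'
from h import *
for n,ext in [('scene',(146,204,198,247)),('side',(228,241,280,282))]:
    z=np.load(f'pics/{n}0.npz'); im,d=z['im'],z['d']; W=world(n,d)
    l,t,r,b=ext
    cv2.imwrite(f'pics/crop_{n}.png',cv2.resize(im[t:b,l:r,::-1],None,fx=10,fy=10,interpolation=cv2.INTER_CUBIC))
    S=np.zeros(d.shape,bool);S[t:b,l:r]=1
    g=S&(W[...,2]>.028)&(W[...,2]<.065)&(im.max(-1)<90)
    p=W[g]; print(n,'grip n',g.sum(),'zmax',np.percentile(p[:,2],[5,50,95]).round(4))
    top=p[p[:,2]>np.percentile(p[:,2],60)]
    print(' grip top rect',cv2.minAreaRect(top[:,:2].astype(np.float32)*1000),p.mean(0).round(4))
    pl=S&(W[...,2]>.008)&(W[...,2]<.028)&(im.min(-1)>150)
    print(' plate rect',cv2.minAreaRect(W[pl][:,:2].astype(np.float32)*1000),W[pl].mean(0).round(4))
    # bench z
    print(' bench z', np.median(W[t-3:t,l:r][...,2]).round(4))
    # case
    if n=='scene':S=(246,222,352,328)
    else:S=(284,155,361,217)
    M=np.zeros(d.shape,bool);M[S[1]:S[3],S[0]:S[2]]=1
    hs=cv2.cvtColor(im,cv2.COLOR_RGB2HSV)
    rim=M&(hs[...,1]>70)&(hs[...,2]>120)&(W[...,2]>.06)&(W[...,2]<.13)
    print(' rim',cv2.minAreaRect(W[rim][:,:2].astype(np.float32)*1000),np.percentile(W[rim][:,2],[10,50,90]).round(4))
    kn=M&(hs[...,1]<50)&(W[...,2]>.092)&(W[...,2]<.13)
    q=W[kn]; print(' kn n',len(q),cv2.minAreaRect(q[:,:2].astype(np.float32)*1000),np.percentile(q[:,2],[50,90,98]).round(4))
E
python3 m.py
```

```text
scene grip n 124 zmax [0.0302 0.0471 0.0534]
 grip top rect ((449.69049072265625, -304.1990966796875), (59.65032196044922, 10.72649097442627), 60.23493576049805) [ 0.452  -0.3033  0.0449]
 plate rect ((450.49102783203125, -305.24859619140625), (101.40259552001953, 118.62377166748047), 60.8265495300293) [ 0.4482 -0.3031  0.0169]
 bench z -0.0011
 rim ((733.5882568359375, -0.7671127319335938), (224.56179809570312, 242.31044006347656), 84.71961975097656) [0.0909 0.0942 0.0971]
 kn n 274 ((688.1832275390625, 39.521881103515625), (206.2544708251953, 76.08187866210938), 30.099149703979492) [0.1045 0.1161 0.118 ]
side grip n 91 zmax [0.0313 0.0484 0.0526]
 grip top rect ((445.2603759765625, -308.38287353515625), (56.352256774902344, 11.072287559509277), 59.952823638916016) [ 0.4433 -0.3143  0.0455]
 plate rect ((449.01593017578125, -308.6308898925781), (101.92276000976562, 120.36625671386719), 60.692535400390625) [ 0.4437 -0.3091  0.0162]
 bench z -0.0015
 rim ((732.591064453125, -2.7972640991210938), (233.10873413085938, 239.36297607421875), 84.43437957763672) [0.0875 0.0923 0.0954]
 kn n 113 ((627.0502319335938, 5.038627624511719), (80.95484161376953, 31.057973861694336), 84.66759490966797) [0.1056 0.1145 0.1161]
```

View pics/crop_scene.png

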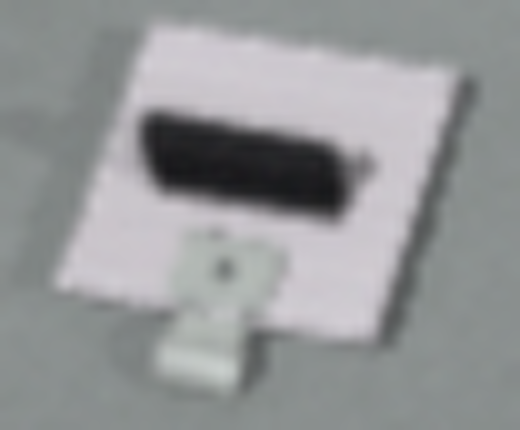

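View pics/crop_side.png

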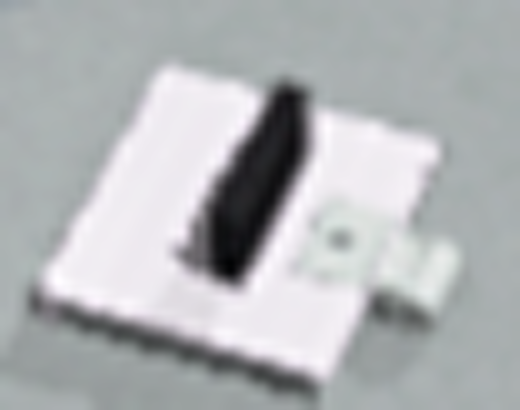

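Both crops confirm it: the flap at (171,222) in the scene picture is silver with one central knuckle. Next I'll use the wrist view of the hinge.

```bash
python3 - <<'E'
from h import *
im,d,s=grab('wrist','w0')
W=world('wrist',d,s); np.save('pics/w0W.npy',W)
cv2.imwrite('pics/w0z.png',cv2.resize(im[:,:,::-1],(800,600),interpolation=cv2.INTER_CUBIC))
print(np.percentile(W[...,2],[5,50,95]))
E
```

```text
[-0.00146273  0.00063065  0.31815107]
```

View pics/w0z.png

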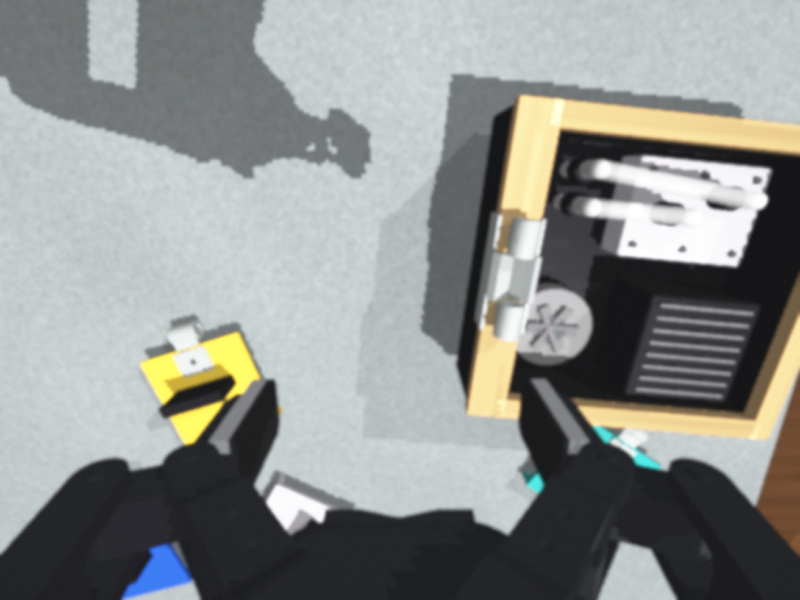

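The wrist view shows the hinge clearly: fixed knuckles at about (337,152) and (326,206), with the saddle between them.

```bash
cat > hinge.py <<'E'
import numpy as np,cv2,sys
from h import *
f=sys.argv[1]; z=np.load(f'pics/{f}.npz')
im,d=z['im'],z['d'];W=world('wrist',d,dict(position=z['pos'],tool_rot=z['R']))
hs=cv2.cvtColor(im,cv2.COLOR_RGB2HSV)
R=(W[...,0]>.55)&(W[...,0]<.9)&(abs(W[...,1])<.16)
rim=R&(hs[...,1]>60)&(W[...,2]>.08)&(W[...,2]<.11)
zr=np.median(W[rim][:,2]);print('rim z',zr)
kn=R&(hs[...,1]<60)&(W[...,2]>zr+.006)&(W[...,2]<.13)&(W[...,0]<.67)
n,lab,st,c=cv2.connectedComponentsWithStats(kn.astype(np.uint8))
for i in range(1,n):
    if st[i,4]>60:
        p=W[lab==i]; print(i,st[i],p.mean(0).round(4),cv2.minAreaRect(p[:,:2].astype(np.float32)*1000),np.percentile(p[:,2],[50,90,99]).round(4))
th=np.radians(float(sys.argv[2]) if len(sys.argv)>2 else -5.4)
ex=np.array([np.cos(th),np.sin(th)]);ey=np.array([-ex[1],ex[0]])
p=W[R&(W[...,2]>.1135)&(W[...,2]<.13)&(W[...,0]<.67)]
a=p[:,:2]@ex; b=p[:,:2]@ey
print('hist y',np.histogram(b,np.arange(b.min(),b.max()+.003,.003)),'x range',np.percentile(a,[1,50,99]))
# rim front-edge fit
E
python3 hinge.py w0
python3 - <<'E'
import cv2
a=cv2.imread('pics/w0.png')[120:230,290:370]
cv2.imwrite('pics/w0hz.png',cv2.resize(a,None,fx=5,fy=5,interpolation=cv2.INTER_CUBIC))
E
```

```text
rim z 0.09486441095580023
1 [ 311  139   35   79 1461] [0.6259 0.0101 0.1103] ((626.982177734375, 8.378372192382812), (80.01457977294922, 32.38419723510742), 83.86128997802734) [0.1119 0.1167 0.1178]
hist y (array([32, 35, 36, 32, 39, 35, 36, 41,  3,  0,  0,  0,  0,  0,  0,  0,  0,
        0, 12, 39, 43, 38, 43, 47, 41, 46, 32]), array([0.02737721, 0.03037721, 0.03337721, 0.03637721, 0.03937721,
       0.04237721, 0.04537721, 0.04837721, 0.05137721, 0.05437721,
       0.05737721, 0.06037721, 0.06337721, 0.06637721, 0.06937721,
       0.07237721, 0.07537721, 0.07837721, 0.08137721, 0.08437721,
       0.08737721, 0.09037721, 0.09337721, 0.09637721, 0.09937721,
       0.10237721, 0.10537721, 0.10837721])) x range [0.61584151 0.62239076 0.63003102]
```

View pics/w0hz.png

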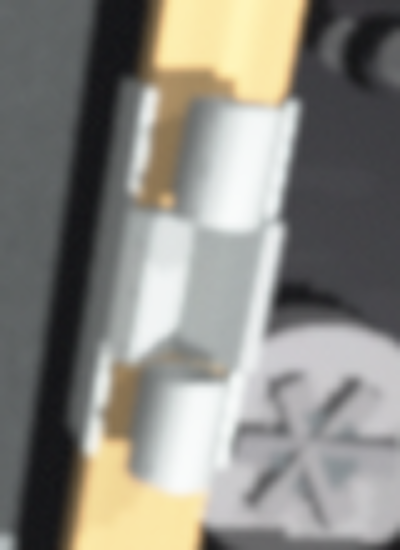

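```bash
python3 - <<'E'
from h import *
z=np.load('pics/w0.npz');im,d=z['im'],z['d'];W=world('wrist',d,dict(position=z['pos'],tool_rot=z['R']))
R=(W[...,0]>.55)&(W[...,0]<.9)&(abs(W[...,1])<.16)
p=W[R&(W[...,2]>.1135)&(W[...,2]<.13)&(W[...,0]<.67)]
# fit cylinder r=9mm: axis params
from scipy.optimize import least_squares
def f(v):
    x0,th,zc=v
    n=np.array([np.cos(th),np.sin(th)]); t=np.array([-n[1],n[0]])
    a=(p[:,:2]-[x0,.009])@n
    return np.hypot(a,p[:,2]-zc)-.009
r=least_squares(f,[.626,-.09,.108],loss='soft_l1',f_scale=.0005);print(r.x[0],np.degrees(r.x[1]),r.x[2],np.abs(r.fun).mean())
hs=cv2.cvtColor(im,cv2.COLOR_RGB2HSV)
rim=R&(hs[...,1]>60)&(abs(W[...,2]-.0949)<.004)&(W[...,0]<.66)&(abs(W[...,1]-.009)<.085)&(abs(W[...,1]-.009)>.045)
q=W[rim]; ys=np.arange(-.075,.095,.004); E=[]
for y in ys:
    m=q[abs(q[:,1]-y)<.002]
    if len(m)>5:E.append((y,m[:,0].min(),m[:,0].max()))
E=np.array(E);print(np.degrees(np.arctan(np.polyfit(E[:,0],E[:,1],1)[0])),np.degrees(np.arctan(np.polyfit(E[:,0],E[:,2],1)[0])),len(E))
s=status.observe();print(s['time_s'])
E
```

```text
0.6268696025247027 -5.625098479985179 0.1078168603160341 0.0005101548196483626
5.55038650050137 6.35938894397014 22
0.45
```

Request:
send_rows --pt "-1.2 -0.4 0 0.9 0 0 50" --pt "-2.4 -0.8 0.2 0 0 1.8 50" --pt "-3.6 -1.2 0.4 0 0 2.7 50" --pt "-4.8 -1.6 0.6 0 0 3.5 50" --pt "-6.0 -2.05 0.8 0 0 3.69 50" --grip_force 60

```text
time_s: 1.08
position: [0.4492, -0.2947, 0.1689]
tool_rot: [[0.495, 0.869, 0.001], [0.869, -0.495, -0.0], [-0.0, 0.001, -1.0]]
ft_force: [0.5, 0.5, -0.0]
grip_width: 0.0501
```

```bash
python3 - <<'E'
from h import *
im,d,s=grab('wrist','w1')
s=status.observe();print(s['position'],s['tool_rot'])
W=world('wrist',d,s)
M=(np.hypot(W[...,0]-.4475,W[...,1]+.3065)<.08)
g=M&(W[...,2]>.03)&(W[...,2]<.062)&(im.max(-1)<90)
p=W[g];t=p[p[:,2]>.048];print(len(t),cv2.minAreaRect(t[:,:2].astype(np.float32)*1000),np.percentile(t[:,2],[50,95]))
pl=M&(W[...,2]>.013)&(W[...,2]<.024)
v=im.copy();v[g]=[255,0,0]
cv2.imwrite('pics/w1z.png',cv2.resize(np.hstack([im,v])[:,:,::-1],(800,300),interpolation=cv2.INTER_AREA)); cv2.imwrite('pics/w1c.png',cv2.resize(im[:,:,::-1],(800,600)))
print(cv2.minAreaRect(W[pl][:,:2].astype(np.float32)*1000),np.median(W[pl][:,2]))
E
```

```text
[ 0.44658094 -0.30081839  0.16730802] [[ 4.99018834e-01  8.66588959e-01 -1.94407211e-03]
 [ 8.66587299e-01 -4.99022046e-01 -1.85763615e-03]
 [-2.57994182e-03 -7.57712773e-04 -9.99996385e-01]]
443 ((443.2189025878906, -310.3326110839844), (58.15068054199219, 9.832420349121094), 60.439292907714844) [0.05017809 0.05134435]
((445.8055419921875, -312.7569580078125), (99.17935943603516, 116.61605834960938), 60.15413284301758) 0.016240713437676413
```

View pics/w1c.png

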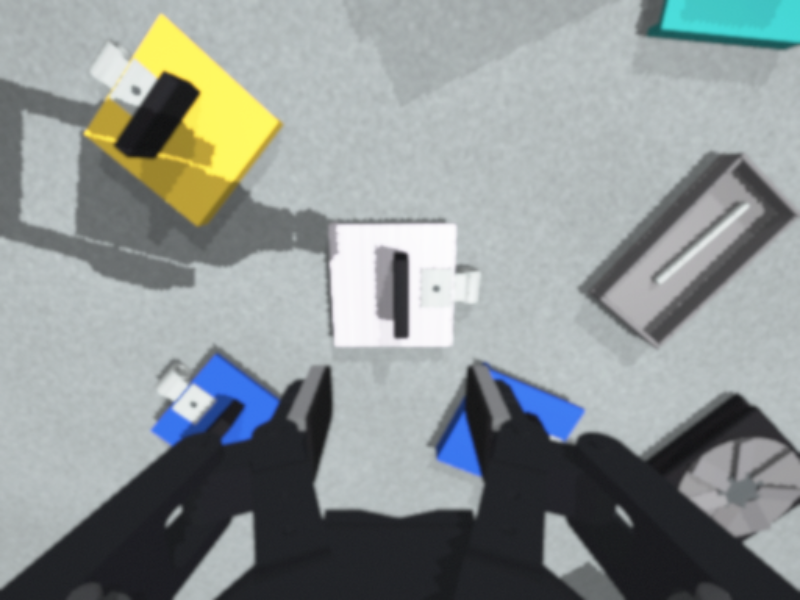

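The wrist view shows the flap centred, with its grip at about (256,188) and its knuckle at (298,184), between the open jaws. I used the wrong wrist pose there because the arm was still settling, so I'll recompute.

```bash
cat > flapm.py <<'E'
from h import *
import sys
def meas(f):
    z=np.load(f'pics/{f}.npz');im,d=z['im'],z['d'];print(z['pos']);W=world('wrist',d,dict(position=z['pos'],tool_rot=z['R']))
    M=(np.hypot(W[...,0]-.4475,W[...,1]+.3065)<.085)
    g=M&(W[...,2]>.03)&(W[...,2]<.062)&(im.max(-1)<90)
    p=W[g];t=p[p[:,2]>.047];print(len(t),cv2.minAreaRect(t[:,:2].astype(np.float32)*1000),np.percentile(t[:,2],[50,95]))
    pl=M&(W[...,2]>.012)&(W[...,2]<.025)&(im.min(-1)>120)
    print(cv2.minAreaRect(W[pl][:,:2].astype(np.float32)*1000),np.median(W[pl][:,2]))
if __name__=='__main__':
    meas('w1'); grab('wrist','w2'); meas('w2'); print(status.observe())
E
python3 flapm.py
```

```text
[ 0.44919143 -0.29473636  0.16886334]
448 ((446.15472412109375, -304.08447265625), (58.157432556152344, 9.857014656066895), 60.64066696166992) [0.05169832 0.05285085]
((449.5247497558594, -306.83843994140625), (99.17437744140625, 118.15162658691406), 60.44059371948242) 0.017758979011468085
[ 0.44658094 -0.30081839  0.16730802]
442 ((445.9850769042969, -304.00994873046875), (57.97297286987305, 8.971246719360352), 60.3129997253418) [0.05165614 0.05285216]
((449.2652893066406, -307.16094970703125), (100.04244995117188, 118.18014526367188), 60.26089859008789) 0.017767703516865352
{'time_s': 1.175, 'q': array([-4.61868562e+01,  2.24895908e+01,  8.02002670e+01, -6.62177605e-02,
        7.73736946e+01, -1.62708564e+01]), 'qvel': array([ 5.35709353, -1.717423  ,  0.93743659,  1.88273417,  1.56385984,
        3.08245445]), 'joint_efforts': array([ -3.0530946 , -43.91332984, -22.41202533,  -0.26592515,
        -0.20512777,  -0.52767992]), 'position': array([ 0.44784298, -0.29752789,  0.16770785]), 'tool_rot': array([[ 4.98509664e-01,  8.66882699e-01, -1.58160892e-03],
       [ 8.66883798e-01, -4.98510260e-01,  1.95329959e-05],
       [-7.71515459e-04, -1.38080854e-03, -9.99998749e-01]]), 'ft_force': array([-0.00771393,  1.88735252,  0.5843329 ]), 'wrist_torque': array([ 0.00765049, -0.03742113,  0.04404174]), 'grip_width': 0.05017561442390531}
```

Request:
send_rows --pt "-0.08 0.035 0.9 0 0 0 50" --pt "-0.08 0.035 1.8 0 0 0 50" --pt "-0.08 0.035 2.5 0 0 0 50" --pt "-0.08 0.035 2.86 0 0 0 50" --pt "-0.08 0.035 2.86 0 0 0 50"

```text
time_s: 1.8
position: [0.4495, -0.2963, 0.0251]
tool_rot: [[0.492, 0.87, -0.002], [0.87, -0.492, 0.002], [0.001, -0.002, -1.0]]
ft_force: [-0.4, -0.0, 1.0]
grip_width: 0.0496
```

Request:
send_rows --pt "0 0 0 0 0 0 50" --pt "0 0 0 0 0 0 10" --pt "0 0 0 0 0 0 8" --pt "0 0 0 0 0 0 8" --pt "0 0 0 0 0 0 8" --grip_force 70

```text
time_s: 2.42
position: [0.4499, -0.2974, 0.0266]
tool_rot: [[0.493, 0.87, 0.001], [0.87, -0.493, -0.001], [-0.0, 0.001, -1.0]]
ft_force: [-1.2, 1.5, 5.3]
grip_width: 0.0089
```

Request:
send_rows --pt "0 0 0 0 0 0 8"

```text
time_s: 2.55
position: [0.4499, -0.2974, 0.0266]
tool_rot: [[0.493, 0.87, 0.001], [0.87, -0.493, -0.001], [-0.0, 0.001, -1.0]]
ft_force: [-0.1, 1.9, 5.0]
grip_width: 0.0087
```

```bash
python3 - <<'E'
from h import *
im,d,s=grab('wrist','w3'); print(s['position'],s['grip_width'],s['ft_force'])
cv2.imwrite('pics/w3z.png',cv2.resize(im[100:320,150:360,::-1],(573,600)))
im,d,s=grab('side','s3')
cv2.imwrite('pics/s3z.png',cv2.resize(im[200:310,180:330,::-1],(800,587),interpolation=cv2.INTER_CUBIC))
E
```

```text
[ 0.44993179 -0.29739527  0.02658616] 0.008711165674902328 [-0.10676887  1.93437301  4.95395191]
```

View pics/w3z.png

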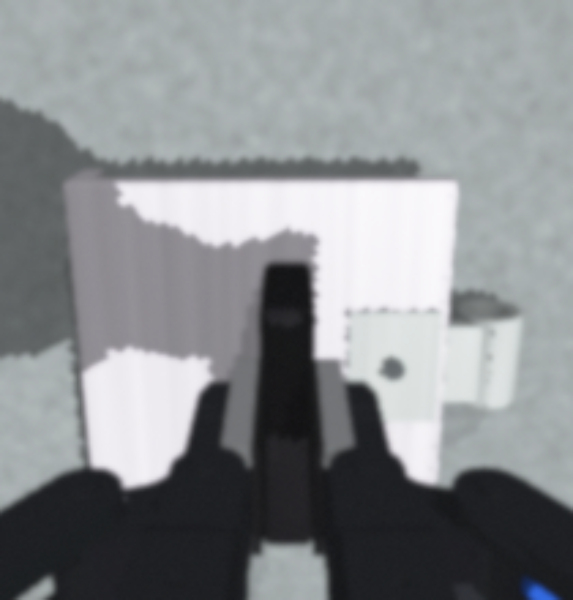

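View pics/s3z.png

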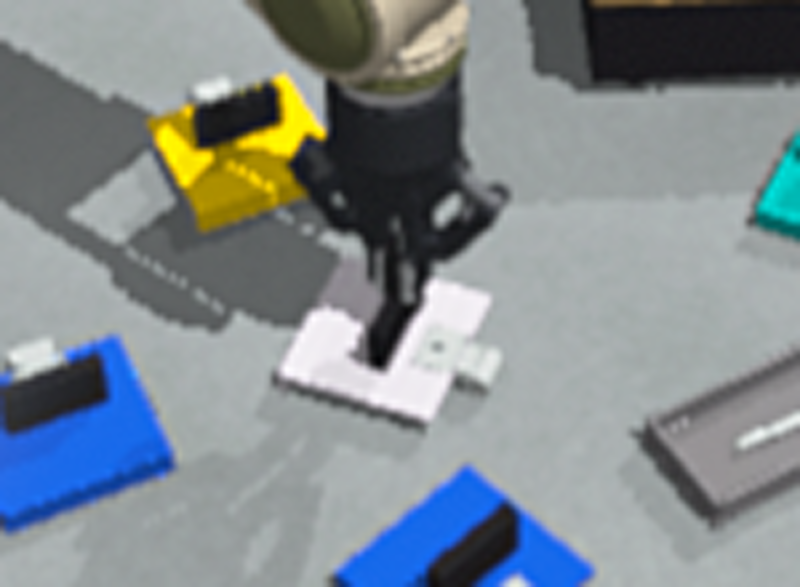

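The jaws hold the grip, but about 8 mm off its middle. I'll regrip centred.

Request:
send_rows --pt "0 0 0 0 0 0 35" --pt "0 0 0 0 0 0 35" --pt "-0.15 0 0.02 0 0 0 35" --pt "-0.15 0 0.02 0 0 0 35" --pt "-0.15 0 0.02 0 0 0 8" --grip_force 90

```text
time_s: 3.28
position: [0.4459, -0.3039, 0.0248]
tool_rot: [[0.493, 0.87, -0.0], [0.87, -0.493, 0.0], [0.0, -0.0, -1.0]]
ft_force: [-0.5, 0.9, 0.1]
grip_width: 0.018
```

Request:
send_rows --pt "0 0 0 0 0 0 8" --pt "0 0 0 0 0 0 8" --pt "0 0 0 0 0 0 8" --pt "0 0 -0.1 0 0 0 8" --pt "0 0 -0.4 0 0 0 8"

```text
time_s: 3.9
position: [0.4455, -0.3032, 0.0448]
tool_rot: [[0.493, 0.87, -0.002], [0.87, -0.493, 0.002], [0.001, -0.002, -1.0]]
ft_force: [0.1, 0.2, -2.5]
grip_width: 0.0094
```

Request:
send_rows --pt "0 0 -0.6 0 0 0 8" --pt "0 0 -1.4 0 0 0 8" --pt "0 0 -2.2 0 0 0 8" --pt "0 0 -2.8 0 0 0 8" --pt "0 0 -2.8 0 0 0 8"

```text
time_s: 4.53
position: [0.4466, -0.3042, 0.1873]
tool_rot: [[0.493, 0.87, 0.004], [0.87, -0.493, -0.004], [-0.001, 0.005, -1.0]]
ft_force: [-0.1, 0.6, -4.2]
grip_width: 0.0093
```

```bash
cat > inhand.py <<'E'
from h import *
import sys
def go(f,grabit=True):
    if grabit: grab('wrist',f)
    z=np.load(f'pics/{f}.npz');im,d=z['im'],z['d']
    c=vision.camera_model('wrist');K=c['camera_matrix'];T=c['T_tool_cam']
    v,u=np.mgrid[0:384,0:512];P=np.stack([(u-K[0,2])*d/K[0,0],(v-K[1,2])*d/K[1,1],d],-1)@T[:3,:3].T+T[:3,3]
    return im,d,P,z
if __name__=='__main__':
    im,d,P,z=go(sys.argv[1]); print(z['pos'])
    cv2.imwrite(f'pics/{sys.argv[1]}z.png',cv2.resize(im[60:360,100:420,::-1],(640,600)))
    pl=(d>0)&(P[...,2]>-.005)&(P[...,2]<.02)&(abs(P[...,0])<.08)&(abs(P[...,1])<.08)&(im.min(-1)>110)
    p=P[pl]; A=np.c_[p[:,:2],np.ones(len(p))]
    w=np.ones(len(p),bool)
    for _ in range(4):
        co=np.linalg.lstsq(A[w],p[w,2],rcond=None)[0]; w=abs(A@co-p[:,2])<.0015
    print('plane slopes deg',np.degrees(np.arctan(co[:2])),'z',co[2],w.sum())
    print(cv2.minAreaRect(p[:,:2].astype(np.float32)*1000))
    q=p[w]; print('plate x,y range',np.percentile(q[:,0],[.5,99.5]),np.percentile(q[:,1],[.5,99.5]))
    k=(d>0)&(P[...,1]>.04)&(P[...,1]<.075)&(abs(P[...,0])<.04)&(P[...,2]<.03)&(P[...,2]>-.01)&(im.min(-1)>90)
    kk=P[k&(P[...,1]>.052)];print('kn',len(kk),np.percentile(kk[:,0],[1,50,99]).round(4),np.percentile(kk[:,1],[1,50,99]).round(4),np.percentile(kk[:,2],[1,50]).round(4))
E
python3 inhand.py w4
```

```text
[ 0.4465625  -0.30422028  0.18728264]
plane slopes deg [ 0.08309293 -0.30993137] z 0.007278651535939199 12641
((2.4146575927734375, 5.077571868896484), (118.63887023925781, 93.43930053710938), 89.80805206298828)
plate x,y range [-0.04132238  0.04851478] [-0.05350464  0.05854999]
kn 588 [-0.0134  0.0023  0.0119] [0.0521 0.0572 0.0635] [0.0062 0.0081]
```

View pics/w4z.png

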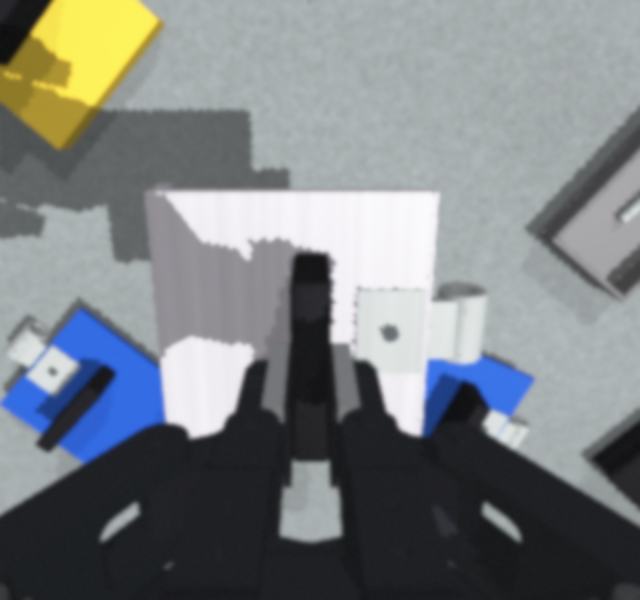

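The flap is lifted and level within 0.3°, with its knuckle at tool (-0.001, 0.055). I'll carry it to the hinge.

Request:
send_rows --pt "0.6 -0.1 0 0 0 -0.4 8" --pt "1.5 -0.25 0 0 0 -1.0 8" --pt "2.5 -0.4 0 0 0 -1.7 8" --pt "3.5 -0.55 0 0 0 -2.4 8" --pt "4.5 -0.7 0 0 0 -3.0 8"

```text
time_s: 5.2
position: [0.526, -0.0889, 0.1831]
tool_rot: [[0.094, 0.996, -0.003], [0.996, -0.094, 0.001], [0.001, -0.003, -1.0]]
ft_force: [0.6, 0.4, -1.8]
grip_width: 0.0095
```

Request:
send_rows --pt "0.8 0.25 0 0 0 0 8" --pt "1.5 0.5 0 0 0 0 8" --pt "2.0 0.65 0.1 0 0 0 8" --pt "2.2 0.7 0.2 0 0 0 8" --pt "2.2 0.7 0.2 0 0 0 8"

```text
time_s: 5.82
position: [0.5711, 0.0155, 0.1735]
tool_rot: [[0.096, 0.995, -0.003], [0.995, -0.096, 0.0], [0.0, -0.003, -1.0]]
ft_force: [0.3, -0.1, -3.6]
grip_width: 0.0093
```

Request:
send_rows --pt "0 0 0 0 0 0 8" --pt "0 0 0 0 0 0 8" --pt "0 0 0 0 0 0 8"

```text
time_s: 6.2
position: [0.5718, 0.0149, 0.1751]
tool_rot: [[0.097, 0.995, 0.0], [0.995, -0.097, -0.0], [-0.0, 0.0, -1.0]]
ft_force: [-0.0, 0.5, -2.6]
grip_width: 0.0093
```

```bash
python3 inhand.py w5; python3 -c "
from h import *
s=status.observe();print(s['position'],s['tool_rot'],s['ft_force'],s['wrist_torque'])
im=cv2.imread('pics/w5.png')[80:240,230:400];cv2.imwrite('pics/w5c.png',cv2.resize(im,None,fx=3.6,fy=3.6,interpolation=cv2.INTER_CUBIC))"
```

```text
[0.57177127 0.01489402 0.17510481]
plane slopes deg [ 0.10535106 -0.25399754] z 0.007270749598513516 12556
((1.3643035888671875, 4.629184722900391), (94.45938110351562, 118.64800262451172), 0.02454543672502041)
plate x,y range [-0.04165601  0.04814274] [-0.05370524  0.05825817]
kn 578 [-0.0142  0.0018  0.0114] [0.0521 0.057  0.0632] [0.0062 0.0081]
[0.57176575 0.01502194 0.17508485] [[ 9.67800152e-02  9.95305760e-01  2.67982149e-04]
 [ 9.95305796e-01 -9.67800028e-02 -5.87276902e-05]
 [-3.25166952e-05  2.72407853e-04 -9.99999962e-01]] [-0.2778031   0.32164935 -2.88348006] [-0.00520352  0.00576371 -0.00978489]
```

View pics/w5c.png

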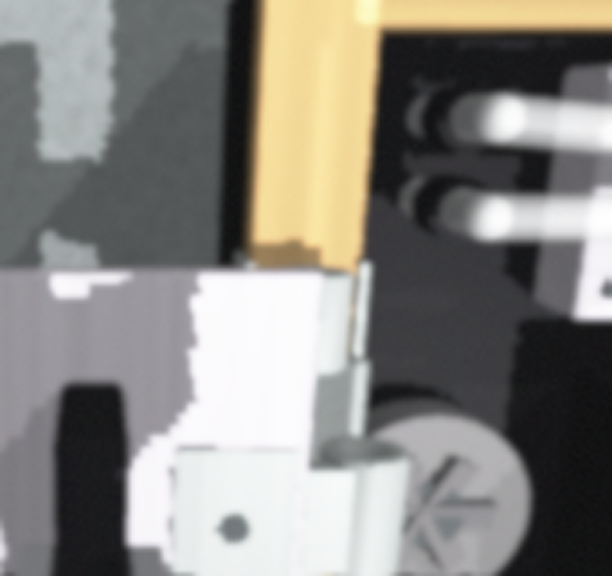

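```bash
python3 - <<'E'
from inhand import *
im,d,P,z=go('w5',False)
# flap knuckle: ridge points near tool y .05-.066, z<.02
def prof(m,nm):
    p=P[m]; 
    b=np.arange(-.03,.06,.002)
    print(nm,len(p)); 
    for lo in b:
        q=p[(p[:,0]>=lo)&(p[:,0]<lo+.002)]
        if len(q): print('%.3f n%d y %.4f..%.4f zmin %.4f'%(lo,len(q),q[:,1].min(),q[:,1].max(),q[:,2].min()))
dd=d>0
prof(dd&(P[...,1]>.058)&(P[...,1]<.07)&(P[...,2]<.02)&(P[...,2]>0),'flapkn')
prof(dd&(P[...,1]>.04)&(P[...,1]<.075)&(P[...,2]<.068)&(P[...,2]>.053),'fixed')
E
```

```text
flapkn 236
-0.016 n3 y 0.0593..0.0620 zmin 0.0085
-0.014 n14 y 0.0581..0.0627 zmin 0.0078
-0.012 n13 y 0.0580..0.0623 zmin 0.0076
-0.010 n13 y 0.0583..0.0632 zmin 0.0070
-0.008 n15 y 0.0580..0.0631 zmin 0.0071
-0.006 n18 y 0.0581..0.0625 zmin 0.0069
-0.004 n14 y 0.0580..0.0635 zmin 0.0078
-0.002 n16 y 0.0581..0.0630 zmin 0.0068
0.000 n16 y 0.0582..0.0629 zmin 0.0073
0.002 n13 y 0.0581..0.0626 zmin 0.0073
0.004 n16 y 0.0580..0.0635 zmin 0.0076
0.006 n15 y 0.0581..0.0628 zmin 0.0066
0.008 n25 y 0.0580..0.0631 zmin 0.0072
0.010 n45 y 0.0582..0.0640 zmin 0.0072
fixed 267
-0.004 n2 y 0.0678..0.0678 zmin 0.0679
0.004 n2 y 0.0653..0.0671 zmin 0.0676
0.010 n2 y 0.0665..0.0666 zmin 0.0671
0.012 n1 y 0.0670..0.0670 zmin 0.0668
0.014 n7 y 0.0551..0.0671 zmin 0.0578
0.016 n19 y 0.0549..0.0630 zmin 0.0572
0.018 n23 y 0.0548..0.0627 zmin 0.0577
0.020 n17 y 0.0545..0.0623 zmin 0.0569
0.022 n20 y 0.0554..0.0639 zmin 0.0581
0.024 n19 y 0.0554..0.0631 zmin 0.0580
0.026 n20 y 0.0549..0.0631 zmin 0.0575
0.028 n21 y 0.0547..0.0628 zmin 0.0574
0.030 n19 y 0.0545..0.0625 zmin 0.0574
0.032 n23 y 0.0546..0.0635 zmin 0.0570
0.034 n19 y 0.0550..0.0633 zmin 0.0568
0.036 n22 y 0.0550..0.0630 zmin 0.0573
0.038 n18 y 0.0549..0.0637 zmin 0.0572
```

Relative to the fixed knuckle seen in the same picture, the flap knuckle is aligned in tool y, about 1 mm low in x, and has about 50 mm to go down.

Request:
send_rows --pt "0.02 0 0.2 0 0 0 8" --pt "0.02 0 0.4 0 0 0 8" --pt "0.02 0 0.6 0 0 0 8" --pt "0.02 0 0.7 0 0 0 8" --pt "0.02 0 0.7 0 0 0 8"

```text
time_s: 6.88
position: [0.5718, 0.0164, 0.1395]
tool_rot: [[0.096, 0.995, -0.001], [0.995, -0.096, 0.0], [0.0, -0.001, -1.0]]
ft_force: [0.3, -0.6, -2.4]
grip_width: 0.0093
```

Request:
send_rows --pt "0 0 0.06 0 0 0 8" --pt "0 0 0.12 0 0 0 8" --pt "0 0 0.18 0 0 0 8" --pt "0 0 0.22 0 0 0 8" --pt "0 0 0.22 0 0 0 8"

```text
time_s: 7.5
position: [0.5718, 0.0164, 0.1288]
tool_rot: [[0.096, 0.995, -0.0], [0.995, -0.096, 0.0], [0.0, -0.0, -1.0]]
ft_force: [0.1, 0.7, -3.0]
grip_width: 0.0091
```

```bash
python3 inhand.py w6; python3 -c "
from h import *
s=status.observe();print(s['time_s'],s['position'],s['ft_force'],s['wrist_torque'])
im=cv2.imread('pics/w6.png')[80:260,210:400];cv2.imwrite('pics/w6c.png',cv2.resize(im,None,fx=3.3,fy=3.3,interpolation=cv2.INTER_CUBIC))"
```

```text
[0.57184566 0.01642727 0.12875277]
plane slopes deg [ 0.02633671 -0.1697256 ] z 0.007312943436744804 12581
((1.4951858520507812, 4.8333892822265625), (118.9150161743164, 94.35388946533203), 89.7922592163086)
plate x,y range [-0.04162752  0.04815248] [-0.05373469  0.05852659]
kn 1672 [-0.0387  0.0052  0.0373] [0.0521 0.0578 0.0712] [0.0065 0.0123]
7.55 [0.57192297 0.01639083 0.12891394] [-0.67037999  0.26453025 -4.20438208] [-0.03265737 -0.02183938  0.00875633]
```

View pics/w6c.png

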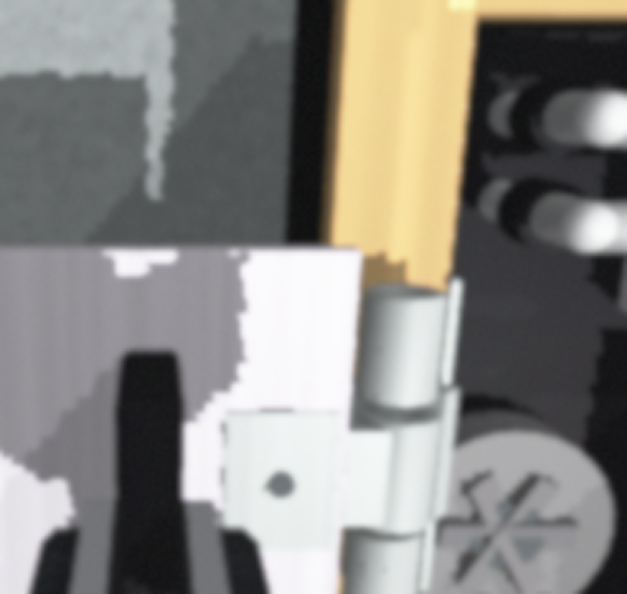

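Request:
send_rows --pt "0 0 0.02 0 0 0 8" --pt "0 0 0.04 0 0 0 8" --pt "0 0 0.06 0 0 0 8" --pt "0 0 0.06 0 0 0 8"

```text
time_s: 8.05
position: [0.5719, 0.0164, 0.1258]
tool_rot: [[0.096, 0.995, -0.0], [0.995, -0.096, 0.0], [0.0, -0.0, -1.0]]
ft_force: [0.3, -0.2, -3.2]
grip_width: 0.0091
```

Request:
send_rows --pt "0 0 0.01 0 0 0 8" --pt "0 0 0.02 0 0 0 8" --pt "0 0 0.02 0 0 0 8"

```text
time_s: 8.43
position: [0.5719, 0.0164, 0.1249]
tool_rot: [[0.096, 0.995, -0.0], [0.995, -0.096, -0.0], [-0.0, -0.0, -1.0]]
ft_force: [-0.2, 0.4, -3.1]
grip_width: 0.0093
```

Request:
send_rows --pt "0 0 0.01 0 0 0 8" --pt "0 0 0.02 0 0 0 8" --pt "0 0 0.02 0 0 0 8"

```text
time_s: 8.8
position: [0.5719, 0.0164, 0.1239]
tool_rot: [[0.096, 0.995, -0.0], [0.995, -0.096, 0.0], [0.0, -0.0, -1.0]]
ft_force: [-0.6, 0.3, -1.8]
grip_width: 0.0092
```

Contact may just be starting (Fz up from -3 to -1.8). I'll go on in small steps.

Request:
send_rows --pt "0 0 0.01 0 0 0 8" --pt "0 0 0.01 0 0 0 8" --pt "0 0 0.01 0 0 0 8"

```text
time_s: 9.18
position: [0.5717, 0.0165, 0.1235]
tool_rot: [[0.096, 0.995, -0.0], [0.995, -0.096, 0.0], [-0.0, -0.0, -1.0]]
ft_force: [-3.6, 0.9, 0.7]
grip_width: 0.0094
```

Request:
send_rows --pt "0 0 0.01 0 0 0 8" --pt "0 0 0.01 0 0 0 8" --pt "0 0 0.01 0 0 0 8"

```text
time_s: 9.55
position: [0.5715, 0.0165, 0.1231]
tool_rot: [[0.096, 0.995, -0.001], [0.995, -0.096, 0.0], [-0.0, -0.001, -1.0]]
ft_force: [-6.3, 0.3, 1.3]
grip_width: 0.0091
```

```bash
python3 inhand.py w7; python3 -c "
from h import *
s=status.observe();print(s['time_s'],s['position'],s['ft_force'],s['wrist_torque'])
im=cv2.imread('pics/w7.png')[120:260,270:380];cv2.imwrite('pics/w7c.png',cv2.resize(im,None,fx=4.2,fy=4.2,interpolation=cv2.INTER_CUBIC))"
```

```text
[0.57147019 0.01650808 0.1230794 ]
plane slopes deg [ 0.05042073 -1.04628698] z 0.0073255451804534084 13358
((1.6023330688476562, 8.77022933959961), (125.84783172607422, 94.18719482421875), 89.78611755371094)
plate x,y range [-0.04176685  0.04811949] [-0.0532252  0.0603406]
kn 2140 [-0.0379  0.0057  0.039 ] [0.0521 0.0591 0.0717] [0.0052 0.0076]
9.6 [0.57146299 0.01651333 0.1230911 ] [-5.22710842  0.83313155  2.66931464] [ 0.11575165  0.86154354 -0.03690043]
```

View pics/w7c.png

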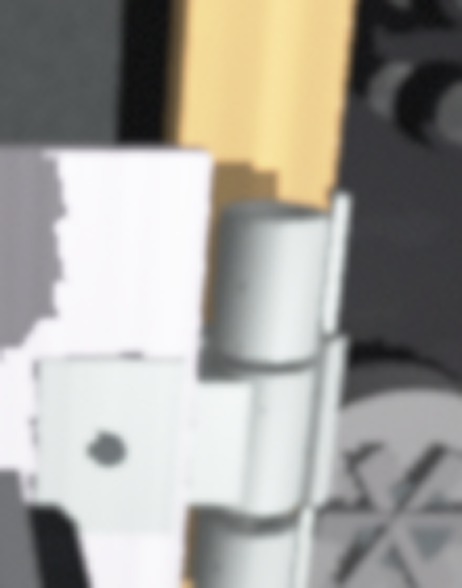

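The knuckle touches the far flank of the saddle (Fx −6, Fz up 5), so it is slightly too far in. I'll move back along −tool y and let it settle.

Request:
send_rows --pt "0 -0.01 0 0 0 0 8" --pt "0 -0.02 0 0 0 0 8" --pt "0 -0.02 0 0 0 0 8"

```text
time_s: 9.98
position: [0.5712, 0.0164, 0.1229]
tool_rot: [[0.096, 0.995, 0.001], [0.995, -0.096, -0.0], [-0.0, 0.001, -1.0]]
ft_force: [-0.6, -0.3, -1.1]
grip_width: 0.0093
```

Request:
send_rows --pt "0 0 0.01 0 0 0 8" --pt "0 0 0.02 0 0 0 8" --pt "0 0 0.02 0 0 0 8"

```text
time_s: 10.35
position: [0.5707, 0.0165, 0.1221]
tool_rot: [[0.096, 0.995, -0.0], [0.995, -0.096, 0.0], [-0.0, -0.0, -1.0]]
ft_force: [-4.6, 0.3, 3.7]
grip_width: 0.0094
```

Request:
send_rows --pt "0 -0.01 0 0 0 0 8" --pt "0 -0.02 0 0 0 0 8" --pt "0 -0.02 0 0 0 0 8"

```text
time_s: 10.72
position: [0.5704, 0.0165, 0.1218]
tool_rot: [[0.096, 0.995, 0.001], [0.995, -0.096, -0.0], [-0.0, 0.001, -1.0]]
ft_force: [0.5, -0.2, -1.0]
grip_width: 0.0091
```

Request:
send_rows --pt "0 0 0.01 0 0 0 8" --pt "0 0 0.02 0 0 0 8" --pt "0 0 0.02 0 0 0 8"

```text
time_s: 11.1
position: [0.5699, 0.0166, 0.121]
tool_rot: [[0.096, 0.995, 0.0], [0.995, -0.096, -0.0], [-0.0, 0.0, -1.0]]
ft_force: [0.2, 0.7, 1.3]
grip_width: 0.0089
```

```bash
cat > chk.py <<'E'
from inhand import *
f=sys.argv[1]; im,d,P,z=go(f); s=status.observe();print(s['time_s'],s['position'],s['ft_force'],s['wrist_torque'])
dd=d>0
from scipy.optimize import least_squares
for nm,lo,hi in [('flapkn',-.009,.007),('fixed',.020,.034),('fixed-',-.036,-.022)]:
    m=dd&(P[...,0]>lo)&(P[...,0]<hi)&(P[...,1]>.046)&(P[...,1]<.068)&(P[...,2]>-.005)&(P[...,2]<.035)
    p=P[m]
    g=lambda v:np.hypot(p[:,1]-v[0],p[:,2]-v[1])-.009
    r=least_squares(g,[.055,.016],loss='soft_l1',f_scale=.0003) if len(p)>20 else None
    print(nm,len(p),r.x if r else '', np.median(abs(r.fun)) if r else '')
pl=dd&(abs(P[...,2]-.0073)<.006)&(abs(P[...,0])<.05)&(P[...,1]>-.05)&(P[...,1]<.042)&(im.min(-1)>110)
p=P[pl];A=np.c_[p[:,:2],np.ones(len(p))];w=np.ones(len(p),bool)
for _ in range(4):
    co=np.linalg.lstsq(A[w],p[w,2],rcond=None)[0]; w=abs(A@co-p[:,2])<.0015
print('plate slopes',np.degrees(np.arctan(co[:2])),co[2])
c=im[120:260,270:380,::-1];cv2.imwrite(f'pics/{f}c.png',cv2.resize(c,None,fx=4.2,fy=4.2,interpolation=cv2.INTER_CUBIC))
E
python3 chk.py w8
```

```text
11.15 [0.5699479  0.01657531 0.12101085] [-0.75156041  0.19817303  2.17844352] [ 0.02396178 -0.10671794 -0.04424979]
flapkn 547 [0.05595456 0.01280875] 0.0006970060901476879
fixed 600 [0.05750237 0.01332736] 0.0004514896618116925
fixed- 462 [0.05751267 0.01323918] 0.0004133228545989574
plate slopes [ 0.30337159 -3.61523425] 0.007147856383052348
```

View pics/w8c.png

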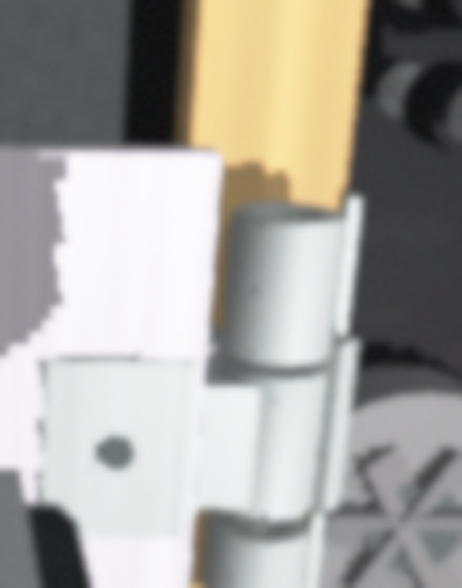

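The plate now tilts 3.6° with its knuckle end up. The knuckle evidently seated at TCP z of about 0.124, and pushing further pivoted the flap about it. I'll reverse that path and see whether the tilt is elastic.

Request:
send_rows --pt "0 0.02 -0.03 0 0 0 8" --pt "0 0.04 -0.07 0 0 0 8" --pt "0 0.04 -0.07 0 0 0 8"

```text
time_s: 11.52
position: [0.5718, 0.0164, 0.1241]
tool_rot: [[0.096, 0.995, -0.001], [0.995, -0.096, 0.0], [0.0, -0.001, -1.0]]
ft_force: [0.4, -0.2, -2.1]
grip_width: 0.0093
```

```bash
sed -i "s/('flapkn',-.009,.007)/('flapkn',-.009,.007)/; s/(P\[...,1\]>.046)/(P[...,1]>(.053 if nm=='flapkn' else .046))/" chk.py; python3 chk.py w9
```

```text
11.575 [0.57170756 0.01641901 0.12407622] [-0.10789764 -0.25201523 -3.40842498] [ 0.00273752 -0.03177086 -0.00475979]
flapkn 328 [0.05727889 0.0162777 ] 0.000589967369421949
fixed 559 [0.0557148  0.01637173] 0.00036478515571529077
fixed- 446 [0.05573134 0.01627414] 0.0003797907705974206
plate slopes [ 0.26105235 -0.72897548] 0.00710776609410174
```

```bash
cat > cmp.py <<'E'
from inhand import *
from scipy.optimize import least_squares
for f in sys.argv[1:]:
    im,d,P,z=go(f,False); dd=d>0
    for nm,lo,hi in [('flapkn',-.009,.007),('fixed',.020,.034),('fixed-',-.036,-.022)]:
        m=dd&(P[...,0]>lo)&(P[...,0]<hi)&(P[...,1]>.052)&(P[...,1]<.068)&(P[...,2]>-.005)&(P[...,2]<.035)
        p=P[m]; 
        if len(p)<30: continue
        w=np.ones(len(p),bool)
        for _ in range(5):
            q=p[w];r=least_squares(lambda v:np.hypot(q[:,1]-v[0],q[:,2]-v[1])-.009,[.055,.016],loss='soft_l1',f_scale=.0003)
            w=abs(np.hypot(p[:,1]-r.x[0],p[:,2]-r.x[1])-.009)<.0012
        q=p[w];print(f,nm,w.sum(),len(p),r.x.round(4),'ymax',np.percentile(q[:,1],98).round(4),'ztop',np.percentile(q[:,2],5).round(4))
    m=dd&(P[...,1]>.056)&(P[...,1]<.066)&(P[...,2]>.0)&(P[...,2]<.012)
    p=P[m];h,e=np.histogram(p[:,0],np.arange(-.045,.046,.001));print([(round(float(a)*1000),int(b)) for a,b in zip(e,h) if b<8 ])
E
python3 cmp.py w6 w9
```

```text
w6 flapkn 284 315 [0.0554 0.0162] ymax 0.0632 ztop 0.0067
w6 fixed 269 278 [0.0556 0.0209] ymax 0.0633 ztop 0.0114
w6 fixed- 215 228 [0.0555 0.0209] ymax 0.0631 ztop 0.0113
[(-45, 0), (-44, 0), (-43, 0), (-42, 1), (-41, 0), (-40, 3), (-39, 0), (-38, 2), (-37, 5), (-36, 3), (-35, 2), (-34, 1), (-33, 0), (-32, 2), (-31, 3), (-30, 2), (-29, 1), (-28, 0), (-27, 1), (-26, 2), (-25, 1), (-24, 4), (-23, 1), (-22, 1), (-21, 1), (-20, 0), (-19, 2), (-18, 0), (-17, 0), (-16, 0), (-15, 3), (12, 0), (13, 0), (14, 2), (15, 1), (16, 0), (17, 6), (18, 0), (19, 2), (20, 2), (21, 2), (22, 3), (23, 1), (24, 2), (25, 3), (26, 1), (27, 1), (28, 1), (29, 3), (30, 4), (31, 2), (32, 2), (33, 5), (34, 2), (35, 6), (36, 1), (37, 1), (38, 0), (39, 0), (40, 0), (41, 0), (42, 0), (43, 0), (44, 0)]
w9 flapkn 289 360 [0.0558 0.0161] ymax 0.0634 ztop 0.0064
w9 fixed 284 297 [0.0556 0.0162] ymax 0.0634 ztop 0.0067
w9 fixed- 225 249 [0.0556 0.0162] ymax 0.0632 ztop 0.0067
[(-45, 0), (-44, 0), (-43, 0), (-42, 0), (-41, 5), (-40, 3), (-35, 7), (-31, 7), (-27, 5), (-25, 7), (-23, 7), (-18, 0), (-17, 0), (-16, 0), (-15, 3), (-6, 7), (12, 0), (13, 1), (38, 0), (39, 0), (40, 0), (41, 0), (42, 0), (43, 0), (44, 0)]
```

View pics/w9c.png

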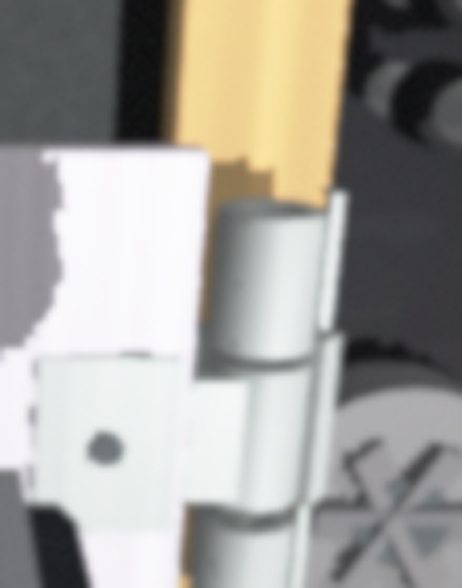

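The holes now agree within 0.2 mm (flap 55.8/16.1 mm, fixed 55.6/16.2 mm in the tool's y/z). To press lightly and stay level, I'll pitch the tool knuckle-down about the grip so the elastic grip pushes the knuckle into the saddle.

Request:
send_rows --pt "0 -0.005 0 0.1 0 0 8" --pt "0 -0.01 0 0.19 0 0 8" --pt "0 -0.01 0 0.19 0 0 8" --pt "0 -0.01 0 0.19 0 0 8" --grip_force 120

```text
time_s: 12.08
position: [0.5715, 0.0164, 0.1244]
tool_rot: [[0.096, 0.995, -0.026], [0.995, -0.096, 0.002], [-0.0, -0.026, -1.0]]
ft_force: [1.4, -0.1, -3.1]
grip_width: 0.0089
```

```bash
python3 chk.py w10; python3 cmp.py w10|grep kn; python3 cmp.py w10|grep fix
```

```text
12.125 [0.57150688 0.0164159  0.12440369] [ 0.31061166 -0.13900982 -2.73786151] [-0.06021214 -0.26314994  0.01063741]
flapkn 343 [0.05759089 0.01523516] 0.000533145347255775
fixed 576 [0.05640135 0.01525645] 0.00038699249584666414
fixed- 446 [0.05641482 0.01512182] 0.0003800546298012089
plate slopes [ 0.26303979 -1.76558826] 0.007105179324966002
w10 flapkn 317 373 [0.0565 0.0151] ymax 0.0635 ztop 0.0054
w10 fixed 310 325 [0.0564 0.0151] ymax 0.0638 ztop 0.0055
w10 fixed- 237 260 [0.0563 0.015 ] ymax 0.0636 ztop 0.0053
```

Request:
send_rows --pt "0 -0.005 0.01 0.06 0 0 8" --pt "0 -0.005 0.01 0.12 0 0 8" --pt "0 -0.005 0.01 0.12 0 0 8" --pt "0 -0.005 0.01 0.12 0 0 8"

```text
time_s: 12.62
position: [0.571, 0.0165, 0.124]
tool_rot: [[0.096, 0.994, -0.043], [0.995, -0.096, 0.004], [-0.0, -0.043, -0.999]]
ft_force: [-2.1, 0.1, 1.9]
grip_width: 0.0093
```

```bash
python3 chk.py w11; python3 cmp.py w11|grep -E 'kn|fix'
```

```text
12.675 [0.57103722 0.0165049  0.12406489] [-2.07188411  0.61991921  1.50376548] [-0.00280123  0.19665881 -0.02424015]
flapkn 338 [0.05745672 0.01390302] 0.0003679376709416794
fixed 589 [0.05709273 0.01391401] 0.00041276994485882346
fixed- 460 [0.05708695 0.0137558 ] 0.00036387919043664486
plate slopes [ 0.30500403 -3.0244921 ] 0.007090213066717567
w11 flapkn 333 374 [0.057  0.0138] ymax 0.0644 ztop 0.0043
w11 fixed 331 352 [0.0571 0.0137] ymax 0.0645 ztop 0.0041
w11 fixed- 265 287 [0.057  0.0137] ymax 0.0644 ztop 0.0042
```

Request:
send_rows --pt "0 -0.006 0.002 0.05 0 0 8" --pt "0 -0.006 0.002 0.05 0 0 8" --pt "0 -0.006 0.002 0.05 0 0 8" --pt "0 -0.006 0.002 0.05 0 0 8"

```text
time_s: 13.18
position: [0.5708, 0.0165, 0.1239]
tool_rot: [[0.096, 0.994, -0.05], [0.995, -0.096, 0.005], [0.0, -0.05, -0.999]]
ft_force: [-2.5, 0.6, 3.5]
grip_width: 0.0091
```

```bash
python3 chk.py w12; python3 cmp.py w12|grep -E 'kn|fix'; python3 - <<'E'
from h import *
im,d,s=grab('side','s12');print(s['time_s'],s['ft_force'],s['tool_rot'][:,2])
a=im[130:270,240:400,::-1]; b=cv2.imread('pics/w12c.png')
a=cv2.resize(a,(480,420),interpolation=cv2.INTER_CUBIC);b=cv2.resize(b,(320,420));cv2.imwrite('pics/f12.png',np.hstack([a,b]))
E
```

```text
13.225 [0.57079389 0.0165223  0.12388332] [-3.1437004   0.35609198  4.41282465] [0.02819968 0.24992027 0.02525195]
flapkn 344 [0.05768994 0.0133097 ] 0.0003856658269946016
fixed 592 [0.05743891 0.01333415] 0.0004032730764021988
fixed- 461 [0.05741357 0.01322519] 0.00036849639496274074
plate slopes [ 0.29314062 -3.55670674] 0.007099183301179243
w12 flapkn 348 374 [0.0573 0.0132] ymax 0.065 ztop 0.0037
w12 fixed 359 370 [0.0574 0.0132] ymax 0.0646 ztop 0.0036
w12 fixed- 272 298 [0.0574 0.0131] ymax 0.0645 ztop 0.0035
13.225 [-3.1437004   0.35609198  4.41282465] [-0.05006169  0.00482573 -0.99873447]
```

View pics/f12.png

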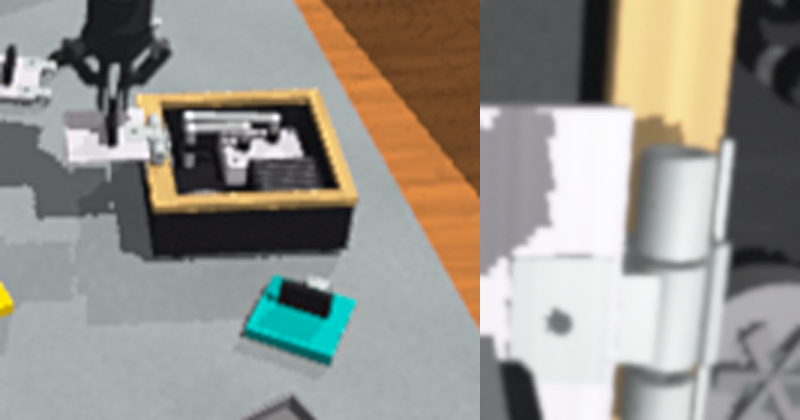

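Request:
send_rows --pt "0 -0.002 -0.006 0.03 0 0 8" --pt "0 -0.002 -0.006 0.03 0 0 8" --pt "0 -0.002 -0.006 0.03 0 0 8" --pt "0 -0.002 -0.006 0.03 0 0 8"

```text
time_s: 13.78
position: [0.5708, 0.0165, 0.1241]
tool_rot: [[0.096, 0.994, -0.054], [0.995, -0.096, 0.005], [0.0, -0.054, -0.999]]
ft_force: [-1.7, 0.3, 2.5]
grip_width: 0.0091
```

```bash
python3 chk.py w13; python3 cmp.py w13|grep -E 'kn|fix'; python3 -c "
from h import *
s=status.observe();print(s['tool_rot'][:,2],s['qvel'])"
```

```text
13.825 [0.57080385 0.01651189 0.12410457] [-0.65828721  0.73352571  2.06265983] [0.01737038 0.0485292  0.00449231]
flapkn 347 [0.05773063 0.01320546] 0.00037760577435957607
fixed 595 [0.05747958 0.01327633] 0.0004358707722385575
fixed- 463 [0.05745061 0.01309668] 0.000369383508525457
plate slopes [ 0.29858575 -3.62272607] 0.007107746113857172
w13 flapkn 346 375 [0.0575 0.0132] ymax 0.0648 ztop 0.0036
w13 fixed 351 373 [0.0574 0.0131] ymax 0.0647 ztop 0.0035
w13 fixed- 269 296 [0.0574 0.013 ] ymax 0.0648 ztop 0.0034
[-0.05406307  0.00523822 -0.99852378] [ 0.14470121  0.0269899   0.04104427 -0.07560296 -0.05081256 -0.07525459]
```

```bash
python3 -c "
from rig import env
print(env.close_job())"
```

```text
the job is handed in; nothing more can be done
None
```

The silver single-knuckle flap is seated in the saddle on the case's front rail and still held by its grip. I handed the job in at about 13.8 s of the 38 s allowed.

**Last checks, all from the wrist camera and wrist force sensor:**
- **Hole line-up:** the flap's hole and the two fixed holes agree within about 0.2 mm in height and depth. Along the hinge there is about 2 mm of gap on either side of the flap's knuckle.
- **Level:** the flap is within about 0.3° of level front to back, allowing for a 0.25° camera offset, or 0.5° on the raw reading. Side to side it reads about 0.3°.
- **Press:** about 5 N down into the saddle with little side force, and a grip of 120 N.

**What did not go straight:**
- My first pinch was about 8 mm off the middle of the grip, so I opened and regripped before lifting.
- After the knuckle seated I pushed a few millimetres too far, with only a few newtons on the wrist, and the flap tilted 3.6° in the jaws. I backed that out and pressed again with the tool itself pitched about 3°, so the flap stays level while the gripper is not quite upright.

I did not touch the two-knuckle flap, the pin or the screwdriver. I took no final picture of them.

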